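Lock off a three-way bench valve

TASK

The three-way valve on the bench is to be locked off before hoses are fitted. Push the lever round with a fingertip until the slot across its locking disc lines up with the lock bar, push the bar by its thumb plate right through the disc until it is fully home, and then press sideways on the lever grip for a moment, without forcing it, to prove that it no longer turns. Leave it locked; do not lift or shift the valve stand, and leave the glassware standing where it is.

Things in the scene. Friction and masses are not known exactly. Their poses are not given: they have to be found in the camera images.
- valve_stand: Loose heavy (5 kg) grey base plate, 128 x 172 x 15 mm, with a brass three-way valve; hose barbs to -y, +y, +x, 35 mm high, ends 79 mm out. Origin: on the bench, on the vertical valve axis (= the locking disc's axis); z up. y: the way the bar is pushed home; the lever points to -x with the slot in line. Slides if pushed with over 20 N.
- guide (a point): Top middle of the long aluminium guide of the bar on the plate (stand's y = -74 to -42 mm; a shorter one stands at y = 43 to 58 mm). Both are bridges 40 mm wide (x), 82 mm high with screw heads to 86 mm, and feet 75 mm wide, 24 mm high.
- lock_disc (a joint): Angle of disc and lever, rad, -0.9 to 0.9, starts 0.45 to 0.85. 0 = slot in line with the bar; growing = lever swings from the stand's -x towards its +y. Turns with about 1 N at the lever grip, stays where left. The bar enters within 0.1 rad of 0 and centres the disc itself; once through, the disc has 0.05 rad of play each way.
- disc_top (a point): Centre of the locking disc at its top, 76 mm above the bench. Steel disc, 68 mm in diameter, with a slot 13 mm wide, 15 mm deep straight across its top, mouths flared by 3 mm a side. The slot lies along the stand's y at disc angle 0.
- lever: Upright black lever grip, 17 mm in diameter, on a flat steel arm 14 mm wide at 90 mm from the disc's axis. Origin: on the grip's axis, 78 mm above the bench (the grip reaches from 60 to 102 mm). Turns with the disc: at disc angle a it is at (-90 cos a, 90 sin a) mm in the stand's x, y.
- lock_bar (a joint): Travel of the lock bar along the stand's +y, m: 0 = fully withdrawn, 0.118 = fully home (thumb plate against the guide). Steel bar 10 x 10 mm, 63 to 73 mm above the bench, round-nosed. Starts between 0 and 0.008. Slides with about 2 N. With the slot out of line its nose stops on the disc at about 0.016.
- thumb_plate: Upright steel plate at the tail of the bar, 30 mm wide (stand's x), 7 mm thick (stand's y), from 54 to 96 mm above the bench, pushed on its rear (-y) face. Origin: middle of the rear face, 84 mm above the bench; at y = -200 mm of the stand with the bar withdrawn, -82 mm with the bar home.
- bar_nose (a point): Tip of the bar's round nose, 68 mm above the bench: 50 mm before the disc's axis (stand's y = -50 mm) when withdrawn, 68 mm beyond it when home.
- conical_flask: Bystander: loose glass conical flask, 64 mm wide, 106 mm tall, behind the valve. Origin under its middle.
- beaker: Bystander: loose small glass beaker, 51 mm wide, 64 mm tall, to the left of the valve. Origin under its middle.
- vial_1: Bystander: loose capped sample vial, 25 mm wide, 59 mm tall, to the right. Origin under its middle.
- vial_2: Bystander: as vial_1.

How it is judged:
By the outcome, as a careful person would: the job done as asked, in the order asked, and still so for the second after the job is handed in, with the robot touching nothing.
It also fails if it takes over 64 s, if anything falls off the work surface, if the arm or the gripper's body presses on something with over 40 N, if the wrist force passes 120 N, or if a joint passes its speed limit or range.

ROBOT

A 6-joint arm with a two-finger parallel gripper is mounted at the origin on a cart in front of the work surface, level with it; the furniture and walls round the work are solid. World frame = base frame: x ahead of the robot, y to its left, z up, the work surface at z = 0. Lengths are in m, angles in rad, forces in N, time in s.
With the tool pointing down it reaches from about 0.35 to 0.85 m from the base axis. Payload 8.1 kg.
Tool frame: the origin (TCP) lies at the very end of the fingers, on their centre line; the grasp point (between the pads) lies 19 mm behind it; z points along the fingers, y is the line along which they close (so a half turn about z gives the same grasp; the last joint's range is limited). The gripper opens to 93 mm and grips with 3 to 60 N. Pads are 15 mm wide; open, the fingers measure 128 mm over their backs; the gripper's body (75 mm by 188 mm) begins 65 mm behind the grasp point.
Start: joints at [-0.085, 0.13, 1.488, -0, 1.523, -0.085], TCP at [0.6, 0, 0.189] pointing down, gripper open.
Joint ranges: [-2.96, 2.96], [-0.89, 2.26], [0.02, 2.5], [-1.34, 4.48], [0, 2.73], [-2.66, 2.66]. Speed limits (rad/s): [2.39, 2.39, 2.79, 3.14, 3.14, 3.14].

INTERFACE

Orientations are given as a rotation vector (axis times angle).
In Python, from plant import monitor, eyes, ticket gives the robot as it stands.
- The arm moves only by the tool arm_command, never from a script. Its argument "deltas" is a list that holds one entry, the list of rows, each a list of 6 numbers: the shift along the world's x, y, z in cm, then the turn, a rotation vector about the world's x, y, z in degrees. In form: [[[tx, ty, tz, rx, ry, rz], ...]]. A call has 1 to 12 rows; each row shifts and turns the commanded pose from where the row before left it; what a row does not reach is not made up. A row lasts 1/12 s, in which the tool goes at most 41.7 mm and 7.16 degrees, less where a joint would pass 70% of its speed; a pose out of reach is approached as far as the arm can. A call is refused whole if a number of a shift passes 4.17 or a number of a turn 7.16, either way. A call with a gripper value outside its range is refused whole. "gripper" is the opening, from -1 (shut) to 1 (fully open), set as the call begins (left out, the last holds). The fingers move at their own pace and stop on an object; "squeeze" is the grip in N (left out, the last holds). Time passes only in rows, so rows that do not move let the fingers close. It gives the time, the measured TCP pose, the force, the opening and the grip force at its end, in the units of the state.
- monitor.read_state(): the state, without advancing time (a new reading comes with each control period).
- eyes.read_camera(name): name is "scene" or "side" or "wrist"; returns the picture (384x512x3 uint8, blue, green, red); there is no depth.
- eyes.camera_model(name): a dict with "fx", "fy", "cx", "cy" (pixels), "k1" (the pictures are not rectified: a ray, as slopes to the right and down, at radius r is drawn at 1 + k1 r^2 times it, then the intrinsics apply), "rvec" (rotation vector, rad) and "tvec" (3), from world to camera coordinates, as OpenCV has them. Camera axes: x right, y down, z forward; pixel columns grow to the right and rows downward; lengths in m; the calibration is good to about 2 mm. A picture is of the moment at which its call begins: read the wrist's pose just before it. camera_model takes no time and is no camera call; for the wrist camera it gives the pose at the moment of the call.
- ticket.close_job(): hands the job in; it is judged then, once.
The state is a dict: "t": time; "q": joint angles; "dq": joint speeds; "joint_torque": joint torques, N m; "tool_pos": TCP position; "orientation": TCP orientation; "force": force on the tool from outside, world axes, zero at the start; "wrist_torque": the same for the moment, N m; "opening": finger opening in m; "gripper_force": force on a finger pad.
Only numpy, scipy, OpenCV 4.12 (cv2) and the standard library are available. Lean on these libraries where they do the work, as an engineer would, in place of code of your own. Each camera call takes 0.05 s, during which the arm holds its last target. There are 200 camera calls.

## Working session

There is one attempt and no reset: what is moved stays moved. The work goes in short steps, Python scripts to look and compute and a tool call to move; the robot and the scene stay as the last step left them, time stands still between calls to the robot, and variables do not carry over. Pictures are saved under pics/ and viewed, at most 10 in all, crops included, and the job is handed in when it is done.

Besides the shell and the picture viewer there is one more tool, called after ">>>" as name(argument=value, ...) on one line, values as JSON. arm_command: Moves the arm, as the interface text tells. Its arguments: {"type":"object","properties":{"deltas":{"type":"array"},"gripper":{"type":"number"},"squeeze":{"type":"number"}},"required":["deltas"]}

```bash
ls; mkdir -p pics; cat > h.py <<'E'
import numpy as np, cv2
from plant import monitor, eyes, ticket
def px2ray(m,u,v):
    K=np.array([[m['fx'],0,m['cx']],[0,m['fy'],m['cy']],[0,0,1]])
    x,y=(u-m['cx'])/m['fx'],(v-m['cy'])/m['fy']
    rd=np.hypot(x,y); r=rd
    for _ in range(20): r=rd/(1+m['k1']*r*r)
    s=r/rd if rd>0 else 1
    R=cv2.Rodrigues(np.array(m['rvec'],float))[0]; t=np.array(m['tvec'],float)
    return -R.T@t, R.T@np.array([x*s,y*s,1])
def onz(m,u,v,z):
    c,d=px2ray(m,u,v); return c+d*(z-c[2])/d[2]
def proj(m,P):
    R=cv2.Rodrigues(np.array(m['rvec'],float))[0]; p=(R@np.atleast_2d(P).T).T+np.array(m['tvec'],float)
    s=p[:,:2]/p[:,2:]; s=s*(1+m['k1']*(s**2).sum(1,keepdims=True))
    return s*[m['fx'],m['fy']]+[m['cx'],m['cy']]
E
python3 - <<'E'
from h import *
ims=[]
for n in ("scene","side","wrist"):
    m=eyes.camera_model(n); im=eyes.read_camera(n); cv2.imwrite(f"pics/{n}0.png",im); 
    print(n,{k:np.round(v,4).tolist() for k,v in m.items()})
    print(np.round(px2ray(m,256,192),3))
    cv2.imwrite(f"pics/{n}0big.png",cv2.resize(im,(800,600),interpolation=cv2.INTER_CUBIC))
print(monitor.read_state())
E
```

```text
pics
scene {'fx': 385.7285, 'fy': 385.7285, 'cx': 258.2035, 'cy': 190.9425, 'k1': -0.1, 'rvec': [0.1803, -2.7778, 1.3526], 'tvec': [0.5795, 0.2034, 1.181]}
[[ 0.482  0.871  0.884]
 [ 0.098 -0.779 -0.619]]
side {'fx': 443.9767, 'fy': 443.9767, 'cx': 258.4783, 'cy': 192.8356, 'k1': -0.0272, 'rvec': [1.7498, -1.5766, 0.734], 'tvec': [-0.2024, 0.4161, 0.9658]}
[[-0.467 -0.279  0.923]
 [ 0.776  0.11  -0.622]]
wrist {'fx': 325.8592, 'fy': 325.8592, 'cx': 259.6382, 'cy': 185.8241, 'k1': -0.0776, 'rvec': [-2.8444, 0.0008, 0.003], 'tvec': [-0.5992, -0.0338, 0.3925]}
[[ 0.6    0.082  0.384]
 [-0.013 -0.311 -0.951]]
{'t': 0.15, 'q': array([-8.53916227e-02,  1.30982756e-01,  1.48900133e+00,  2.23692240e-05,
        1.52301181e+00, -8.54062092e-02]), 'dq': array([ 0.00042045, -0.0024483 , -0.00382333, -0.00146775,  0.00080684,
        0.00071578]), 'joint_torque': array([ 8.59073725e-05, -5.60473788e+01, -4.92333663e+01,  7.68201635e-02,
        3.05504061e-02, -1.41810942e-04]), 'tool_pos': array([5.99529652e-01, 7.67542493e-05, 1.88446670e-01]), 'orientation': array([-2.22065717e+00, -2.22068716e+00,  1.39265699e-03]), 'force': array([ 0.5619477 , -0.02184743, -0.58222744]), 'wrist_torque': array([ 0.0369941 ,  0.01628357, -0.01096113]), 'gripper_force': 0.0, 'opening': 0.09277703818632474}
```

View pics/scene0big.png

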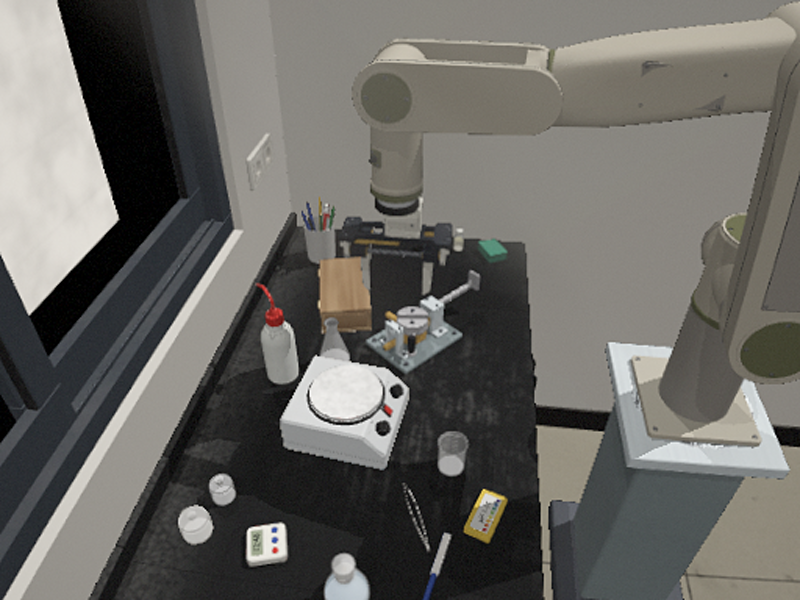

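View pics/side0big.png

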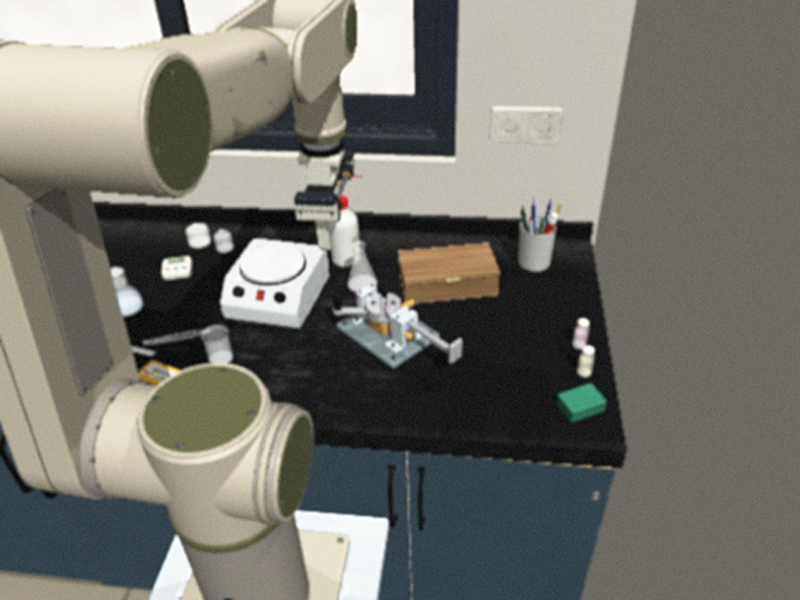

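View pics/wrist0big.png

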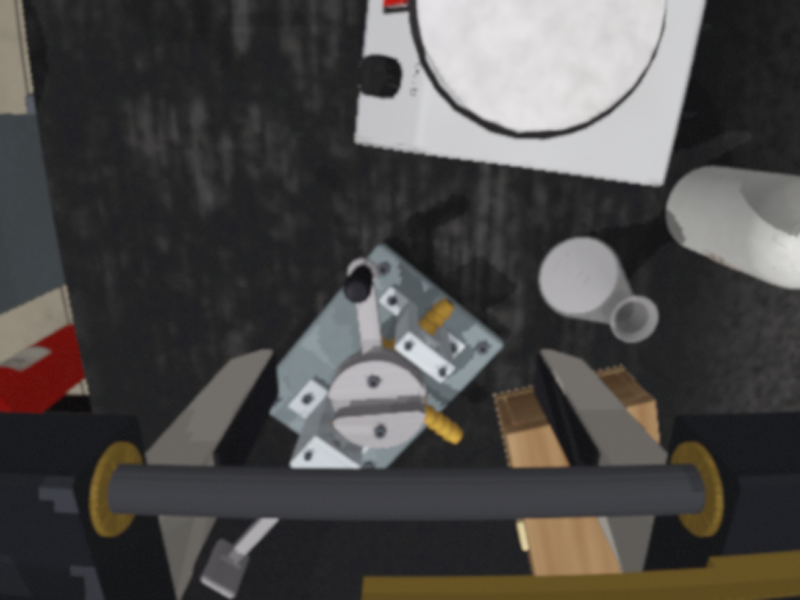

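The wrist picture (800x600 version) shows:
- disc centre at about (377,404) and grip top at (358,281)
- short guide screws at (408,346) and (443,371)
- plate corners at (387,243) and (503,347)
- thumb plate top at about (228,555)
- slot running from (332,410) to (425,402)

The flask is at right, and the wooden box is at lower right.

```bash
python3 - <<'E'
from h import *
m=eyes.camera_model("wrist")
def W(u,v,z): return onz(m,u/1.5625,v/1.5625,z)[:2]
P=dict(disc=(377.5,403.5,.076),s1=(374,381,.078),s2=(381,431,.078),g1=(408,346,.086),g2=(443,371,.086),gl=(308,456,.086),grip=(358,281,.102),cA=(387,243,.015),cB=(503,347,.015),sl1=(332,410,.076),sl2=(425,402,.076),tpL=(212,540,.096),tpR=(247,553,.096),tpc=(228,570,.096))
Q={k:W(*v) for k,v in P.items()}
for k,v in Q.items(): print(k,np.round(v*1000,1))
xa=Q['g2']-Q['g1']; print('x dir from guide',np.degrees(np.arctan2(xa[1],xa[0])), np.linalg.norm(xa))
e=Q['cB']-Q['cA']; print('x dir plate',np.degrees(np.arctan2(e[1],e[0])),np.linalg.norm(e))
g=Q['grip']-Q['disc']; print('grip',np.degrees(np.arctan2(g[1],g[0])),np.linalg.norm(g))
s=Q['sl2']-Q['sl1'];print('slot',np.degrees(np.arctan2(s[1],s[0])))
s=(Q['g1']+Q['g2'])/2-Q['disc'];print('y dir',np.degrees(np.arctan2(s[1],s[0])),np.linalg.norm(s))
im=cv2.imread("pics/wrist0.png"); c=im[130:384,120:340]; cv2.imwrite("pics/crop.png",cv2.resize(c,None,fx=2.3,fy=2.3,interpolation=cv2.INTER_CUBIC))
E
```

```text
disc [580.2 -93. ]
s1 [578.3 -74.9]
s2 [ 582.3 -113.4]
g1 [600.9 -46.1]
g2 [623.5 -63.6]
gl [ 532.1 -128.5]
grip [572.    1.4]
cA [585.6   5.6]
cB [676.  -77.6]
sl1 [548.8 -98.1]
sl2 [612.6 -91.8]
tpL [ 459.1 -195.2]
tpR [ 483.6 -206.4]
tpc [ 467.2 -223.6]
x dir from guide -37.77981270241333 0.028582095107072263
x dir plate -42.64393101901588 0.12287434570319133
grip 94.93852881679202 0.09469005886247388
slot 5.69002459445185
y dir 49.94776148641089 0.04980475693716802
```

>>> arm_command(deltas=[[[-0.8,-2,1,0,0,-6.75],[-0.8,-2,1,0,0,-6.75],[-0.8,-2,1,0,0,-6.75],[-0.8,-2,1,0,0,-6.75],[-0.8,-2,1,0,0,-6.75],[-0.8,-2,1,0,0,-6.75],[0,0,0,0,0,0],[0,0,0,0,0,0],[0,0,0,0,0,0]]])

```text
t: 0.9
tool_pos: [0.5519, -0.1195, 0.2486]
orientation: [-2.851, -1.318, 0.0]
force: [-0.6, 0.8, -0.4]
opening: 0.093
gripper_force: 0.0
```

```bash
python3 - <<'E'
from h import *
import pickle
s=monitor.read_state(); m=eyes.camera_model("wrist"); im=eyes.read_camera("wrist")
pickle.dump(m,open("m1.pkl","wb")); cv2.imwrite("pics/w1s.png",im)
cv2.imwrite("pics/w1.png",cv2.resize(im,(800,600),interpolation=cv2.INTER_CUBIC))
print(s['t'],s['tool_pos'],s['force'],np.round(px2ray(m,256,192),3))
E
```

```text
0.9 [ 0.55190875 -0.11949389  0.24860849] [-0.5650003   0.76969241 -0.40472137] [[ 0.606 -0.057  0.444]
 [-0.212 -0.229 -0.95 ]]
```

View pics/w1.png

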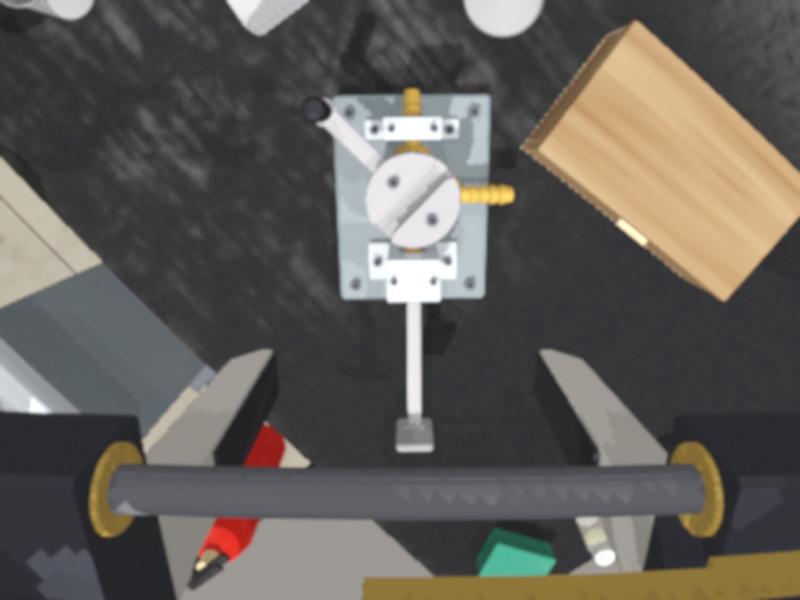

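The view is now square to the stand: disc centre (413,201), grip top (316,108), short guide screws (391,129)/(435,129), long guide screws (393,282)/(434,282), and the plate's rear top edge at about (397–434,451).

```bash
python3 - <<'E'
from h import *
import pickle
m=pickle.load(open("m1.pkl","rb"))
im=cv2.imread("pics/w1s.png")
def W(u,v,z): return onz(m,u/1.5625,v/1.5625,z)[:2]
P=dict(disc=(413,201,.076),a1=(391,129,.086),a2=(435,129,.086),b1=(393,282,.086),b2=(434,282,.086),grip=(316,108,.102),c1=(334,95,.015),c2=(490,95,.015),c3=(342,299,.015),c4=(485,299,.015),t1=(397,451,.096),t2=(434,450,.096),sl1=(457,163,.076),sl2=(388,230,.076))
Q={k:W(*v) for k,v in P.items()}
for k,v in Q.items(): print(k,np.round(v*1000,1))
an=lambda a,b: np.degrees(np.arctan2(*(Q[b]-Q[a])[::-1]))
print('x',an('a1','a2'),an('b1','b2'),an('c1','c2'),an('c3','c4'),an('t1','t2'))
Q['A']=(Q['a1']+Q['a2'])/2;Q['B']=(Q['b1']+Q['b2'])/2;Q['T']=(Q['t1']+Q['t2'])/2
print('y',an('B','A'),an('c3','c1'),an('c4','c2'),an('T','disc'),an('T','A'))
y=np.radians(an('T','A')); yd=np.array([np.cos(y),np.sin(y)]); xd=np.array([yd[1],-yd[0]])
for k in Q: d=Q[k]-Q['disc']; print(k,np.round([d@xd*1000,d@yd*1000],1))
print('grip',an('disc','grip'),'slot',an('sl2','sl1'))
E
```

```text
disc [579.4 -94.9]
a1 [600.2 -47.1]
a2 [622.9 -66.4]
b1 [ 530.9 -129.5]
b2 [ 553.8 -148.9]
grip [572.5  -6.3]
c1 [581.8   4.5]
c2 [676.7 -76.2]
c3 [ 471.3 -126.3]
c4 [ 568.  -208.6]
t1 [ 443.4 -235.8]
t2 [ 466.6 -254.2]
sl1 [620.4 -94.5]
sl2 [551.9 -99.2]
x -40.385906874517396 -40.393857605673354 -40.38985988100591 -40.39500872744948 -38.59863300588817
y 49.99055581702066 49.814975455613165 50.605106379443065 50.34127612281444 50.25599866979869
disc [0. 0.]
a1 [-14.6  50. ]
a2 [15.2 49.7]
b1 [-15.2 -57.6]
b2 [ 14.8 -58. ]
grip [-62.   63.7]
c1 [-61.7  78. ]
c2 [62.9 76.6]
c3 [-63.  -93.3]
c4 [ 63.9 -94.7]
t1 [ -14.5 -195.3]
t2 [  15.1 -194.7]
sl1 [31.3 26.5]
sl2 [-18.4 -20.9]
A [ 0.3 49.9]
B [ -0.2 -57.8]
T [   0.3 -195. ]
grip 94.45959344522451 slot 3.867090889610522
```

>>> arm_command(deltas=[[[0.8,2.8,0,0,0,0],[0.8,2.8,0,0,0,0],[0.8,2.8,0,0,0,0],[0.8,2.8,0,0,0,0],[0.9,2.7,0,0,0,0],[0,0,-2.8,0,0,0],[0,0,-2.8,0,0,0],[0,0,-2.8,0,0,0],[0,0,-2.8,0,0,0],[0,0,-2.8,0,0,0],[0,0,-2.8,0,0,0],[0,0,0,0,0,0]]], gripper=-1, squeeze=10)

```text
t: 1.95
tool_pos: [0.5876, 0.0206, 0.0733]
orientation: [-2.846, -1.317, 0.016]
force: [-1.6, 0.3, -1.8]
opening: 0.0173
gripper_force: 0.0
```

>>> arm_command(deltas=[[[0,0,0,0,0,0],[0,0,0,0,0,0],[0,0,0,0,0,0]]])

```text
t: 2.2
tool_pos: [0.5948, 0.0193, 0.0838]
orientation: [2.851, 1.316, 0.005]
force: [-0.0, -0.9, 0.6]
opening: 0.0009
gripper_force: 0.0
```

>>> arm_command(deltas=[[[-0.87,-0.71,0,0,0,0],[-0.87,-0.71,0,0,0,0],[-0.95,-0.19,0,0,0,0],[-0.95,-0.19,0,0,0,0],[-0.98,-0.54,0,0,0,0],[-0.98,-0.54,0,0,0,0],[-0.53,-0.42,0,0,0,0],[-0.53,-0.42,0,0,0,0],[-0.53,-0.42,0,0,0,0],[0,0,0,0,0,0],[0,0,0,0,0,0],[0,0,0,0,0,0]]])

```text
t: 3.2
tool_pos: [0.5215, -0.0223, 0.0815]
orientation: [2.853, 1.315, 0.001]
force: [0.2, 1.2, -0.4]
opening: 0.0009
gripper_force: 0.0
```

```bash
python3 - <<'E'
from h import *
import pickle
s=monitor.read_state(); m=eyes.camera_model("wrist"); im=eyes.read_camera("wrist")
pickle.dump(m,open("m2.pkl","wb"))
cv2.imwrite("pics/w2.png",cv2.resize(im,(800,600),interpolation=cv2.INTER_CUBIC))
p=s['tool_pos']; d=p[:2]*1000-[579.5,-94.5]
print(s['t'],p,s['force'],'stand',d@[.764,-.645],d@[.645,.764])
E
```

```text
3.2 [ 0.52149627 -0.02233545  0.0814681 ] [ 0.22244424  1.21773718 -0.41632852] stand -90.86098841979486 17.721307946950787
```

View pics/w2.png

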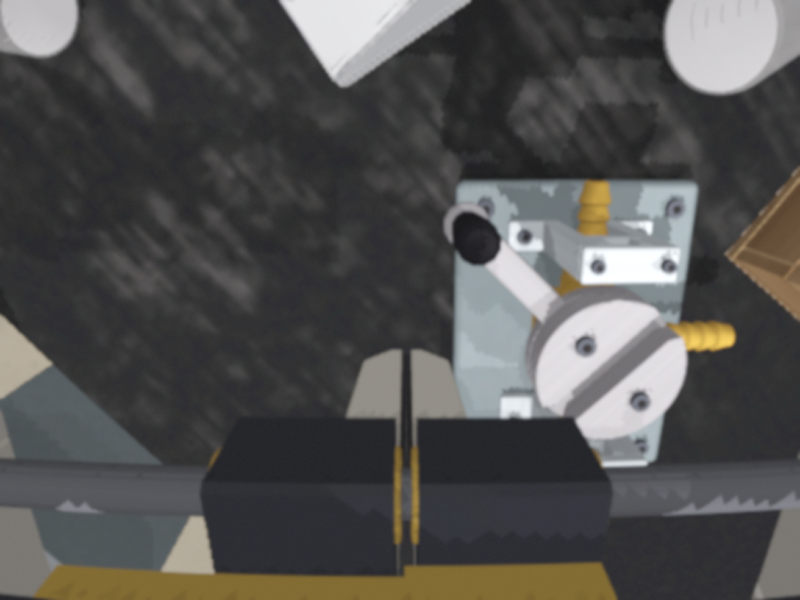

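The lever still shows at about 45° (grip top at (476,237)), although the finger is at stand (-91,18). I'll check the projections against the TCP height and find out how the finger missed.

```bash
python3 - <<'E'
from h import *
import pickle
m=pickle.load(open("m2.pkl","rb"))
W=lambda u,v,z: onz(m,u/1.5625,v/1.5625,z)[:2]*1000
def S(p): d=np.array(p)-[579.5,-94.5]; return np.round([d@[.764,-.645],d@[.645,.764]],1)
print('grip',S(W(476,237,.102)),'disc',S(W(611,368,.076)),'screws',S(W(597,265,.086)),S(W(668,265,.086)))
s=monitor.read_state(); p=s['tool_pos']; print(s['t'],p)
print('TCP px',proj(m,p)*1.5625, 'at +7.5 front',proj(m,p+np.array([.645,.764,0])*.0075)*1.5625)
print('tip front edge stand coords',S(W(385,350,.0815)),S(W(425,350,.0815)))
for n in("side","scene"):
    im=eyes.read_camera(n); mm=eyes.camera_model(n); c=proj(mm,p)[0].astype(int); print(n,c)
    cv2.imwrite(f"pics/{n}2.png",cv2.resize(im[max(0,c[1]-50):c[1]+50,max(0,c[0]-65):c[0]+65],None,fx=6,fy=6,interpolation=cv2.INTER_CUBIC))
E
```

```text
grip [-66.   65.6] disc [-0.6  1.9] screws [-15.8  51.2] [13.  51.1]
3.25 [ 0.52141474 -0.02225943  0.08133427]
TCP px [[405.39759183 341.41772786]] at +7.5 front [[405.27213499 324.52766425]]
tip front edge stand coords [-99.5  14. ] [-82.8  13.9]
side [217 202]
scene [279 217]
```

View pics/side2.png

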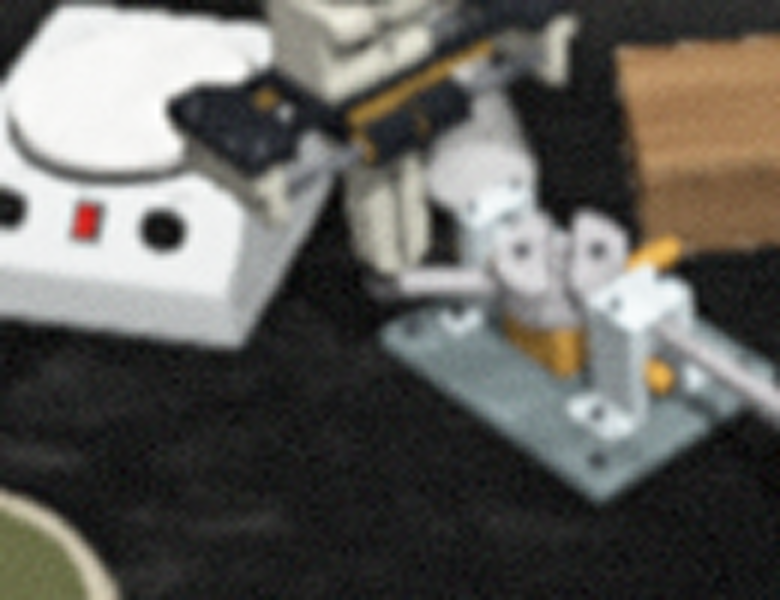

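```bash
python3 - <<'E'
from h import *
p=monitor.read_state()['tool_pos']
for n in("side","scene"):
    m=eyes.camera_model(n); im=eyes.read_camera(n)
    print(n,'tcp',proj(m,p)[0].round(1),'tcp+20',proj(m,p+[0,0,.02])[0].round(1),'grip top/bot',proj(m,[[.571,-.004,.102],[.571,-.004,.060]]).round(1).tolist(), 'a=0 top/bot',proj(m,[[.511,-.0365,.102],[.511,-.0365,.06]]).round(1).tolist())
    c=proj(m,p)[0].round().astype(int)
    print(cv2.cvtColor(im,cv2.COLOR_BGR2GRAY)[c[1]-16:c[1]+8,c[0]-8:c[0]+9])
E
```

```text
side tcp [217.2 202.9] tcp+20 [216.7 197.7] grip top/bot [[213.8, 186.8], [215.0, 197.6]] a=0 top/bot [[220.8, 200.0], [221.9, 210.9]]
[[ 45  93 129 140 163 186 190 188 167 132 167 190 188 149  86  26  23]
 [ 43  83 118 131 154 175 192 188 164 132 167 186 194 170  96  24  14]
 [ 25  73 121 127 147 182 189 187 168 134 161 182 195 182 102  33  17]
 [ 16  68 120 127 149 187 195 188 168 135 158 188 197 178 108  35  30]
 [ 25  61 108 127 147 184 192 190 175 136 152 185 195 180 109  42  35]
 [ 20  45  95 124 147 175 189 190 172 137 142 180 194 171 107  47  44]
 [ 29  47  84 116 136 162 182 188 177 139 140 185 184 153  88  49  37]
 [ 30  42  66  98 121 150 177 192 186 150 140 168 161 109  60  32  30]
 [ 30  23  39  67  95 133 184 189 187 165 146 165 133  80  59  52  41]
 [ 25  23  29  31  59 101 157 182 177 171 157 163 141 120 110 103 108]
 [ 19  25  12  25  42  64 101 124 140 155 168 179 184 174 177 179 179]
 [ 24  14  10  32  49  56  60  70  92 139 181 194 202 201 206 208 208]
 [ 14  12  15  34  56  74  72  76  82 125 173 193 193 190 192 196 195]
 [ 21  19  23  25  46  70  80  85  92  99 
[... 1880 characters left out ...]
126 127 131 131 112  93 134 170 151 130 131 125 130 138 145]
 [115 117 126 129 136 139 133 120 121 132 135 136 136 132 132 129 139]
 [117 124 129 136 139 138 139 140 140 137 137 137 136 136 129 127 131]
 [132 134 135 139 142 147 137 138 138 138 140 139 140 134 126 128 130]
 [137 139 136 138 143 155 146 145 139 139 140 139 137 130 129 130 119]
 [139 137 137 137 140 150 155 152 144 138 139 138 130 128 129 118  95]
 [140 138 138 138 136 139 147 156 153 149 149 144 138 119 105  74  51]
 [138 137 136 139 138 137 145 158 157 157 152 142 124  95  66  36  24]
 [138 139 139 135 137 136 143 156 154 149 132 112  74  54  36  28  32]
 [132 135 141 139 138 140 150 152 141 122  99  65  34  28  39  34  37]]
```

Both views put the real fingertip about 20 mm above the reported TCP, so the finger passed over the grip. I'll lift, go back and come in lower.

>>> arm_command(deltas=[[[0,0,3,0,0,0],[1.83,1.04,0,0,0,0],[1.83,1.04,0,0,0,0],[1.83,1.04,0,0,0,0],[1.83,1.04,0,0,0,0],[0,0,0,0,0,0],[0,0,-2,0,0,0],[0,0,-2,0,0,0],[0,0,-1.6,0,0,0],[0,0,0,0,0,0],[0,0,0,0,0,0],[0,0,0,0,0,0]]])

```text
t: 4.45
tool_pos: [0.5947, 0.0191, 0.0563]
orientation: [2.853, 1.315, 0.001]
force: [0.4, 0.9, -0.1]
opening: 0.0005
gripper_force: 0.0
```

```bash
cat >> h.py <<'E'
def S(p): d=np.array(p)[:2]*1000-[579.5,-94.5]; return np.round([d@[.764,-.645],d@[.645,.764]],1)
def stand(dx,dy): return np.round([(.764*dx+.645*dy)/10,(-.645*dx+.764*dy)/10],2)
E
python3 - <<'E'
from h import *
s=monitor.read_state(); p=s['tool_pos']; print(s['t'],p,S(p),s['force'])
m=eyes.camera_model("wrist"); im=eyes.read_camera("wrist"); cv2.imwrite("pics/w3s.png",im)
m=eyes.camera_model("side"); g=cv2.cvtColor(eyes.read_camera("side"),cv2.COLOR_BGR2GRAY); c=proj(m,p)[0]; print(c)
c=c.round().astype(int); print(g[c[1]-20:c[1]+4,c[0]-6:c[0]+7])
E
```

```text
4.45 [0.59470067 0.01908518 0.05627674] [-61.6  96.6] [ 0.41539816  0.94003594 -0.11197356]
[209.33550285 193.31683645]
[[108 110 110 116 122 117 108 136 173 195 180  98  31]
 [105 116 127 141 158 149 127 154 186 200 174 105  32]
 [103 126 160 174 182 171 143 149 188 194 173 107  39]
 [108 137 181 191 191 180 146 144 176 197 175 113  45]
 [126 139 173 189 195 184 150 136 173 191 172 120  50]
 [134 135 161 186 186 185 165 137 172 194 174 122  53]
 [139 130 152 182 187 189 171 140 173 193 175 124  52]
 [135 126 148 188 197 190 172 143 170 191 180 127  59]
 [126 125 149 187 197 192 172 143 164 191 187 143  75]
 [143 132 147 181 193 193 172 139 161 187 190 153  78]
 [141 137 139 163 186 193 170 143 154 187 183 138  68]
 [156 137 130 148 186 191 177 140 149 181 167 110  50]
 [157 140 114 136 183 193 184 156 145 160 128  72  32]
 [167 135  99 109 157 181 187 166 130 130  91  41  23]
 [159 116  59  60 107 142 155 139 102  79  52  29  27]
 [147  85  28  27  54  82 101  89  59  33  33  20  29]
 [124  58  21  12  18  31  46  44  30  22  20  25  25]
 [ 86  32  19  13  18  24  24  29  30  30  18  20  26]
 [ 55  19  15  25  22  21  32  36  40  33  29   9  24]
 [ 33  19  22  24  19  28  37  45  39  45  27  13  14]
 [ 21  16  18  26  29  26  34  41  47  38  32  22  10]
 [ 20  22  23  19  32  32  39  46  49  44  34  18  17]
 [ 22  29  19  33  20  33  36  40  47  45  35  12  24]
 [ 19  17  15  24  27  37  30  25  38  37  45  22  13]]
```

>>> arm_command(deltas=[[[-0.87,-0.71,0,0,0,0],[-0.87,-0.71,0,0,0,0],[-0.95,-0.19,0,0,0,0],[-0.95,-0.19,0,0,0,0],[0,0,0,0,0,0],[0,0,0,0,0,0]]])

```text
t: 5.05
tool_pos: [0.5587, 0.001, 0.0565]
orientation: [2.852, 1.314, 0.003]
force: [-0.0, -0.6, -0.4]
opening: 0.0005
gripper_force: 0.0
```

```bash
cat >> h.py <<'E'
def look(name):
    s=monitor.read_state(); m=eyes.camera_model("wrist"); im=eyes.read_camera("wrist")
    p=s['tool_pos']; print(s['t'],p,S(p),s['force'].round(1)); cv2.imwrite(name,cv2.resize(im,(800,600),interpolation=cv2.INTER_CUBIC))
    hsv=cv2.cvtColor(im,cv2.COLOR_BGR2HSV)
    # predicted dark grip: search angle where grip-top circle is darkest
    g=cv2.cvtColor(im,cv2.COLOR_BGR2GRAY).astype(float)
    best=[]
    for a in np.arange(-.9,.91,.01):
        x,y=-90*np.cos(a),90*np.sin(a); c=np.array([579.5,-94.5])+x*np.array([.764,-.645])+y*np.array([.645,.764])
        q=proj(m,[c[0]/1000,c[1]/1000,.102])[0]
        w=[]
        for f in (0,1,2,3,4,5,6,7): 
            e=np.array([c[0]+5*np.cos(f*.785),c[1]+5*np.sin(f*.785),102])/1000
            u,v=proj(m,e)[0].round().astype(int); 
            if 0<=u<512 and 0<=v<384: w.append(g[v,u])
        if len(w)==8: best.append((max(w),round(a,2)))
    best.sort(); print('grip dark at a =',best[:5])
E
python3 -c "
from h import *
look('pics/w4.png')"
```

```text
5.05 [0.55870731 0.00098327 0.05650241] [-77.5  59.5] [-0.  -0.6 -0.4]
grip dark at a = [(np.float64(41.0), np.float64(-0.12)), (np.float64(41.0), np.float64(-0.08)), (np.float64(41.0), np.float64(-0.07)), (np.float64(41.0), np.float64(-0.06)), (np.float64(41.0), np.float64(-0.05))]
```

>>> arm_command(deltas=[[[-0.98,-0.54,0,0,0,0],[-0.98,-0.54,0,0,0,0],[-0.53,-0.42,0,0,0,0],[-0.53,-0.42,0,0,0,0],[-0.53,-0.42,0,0,0,0],[0,0,0,0,0,0],[0,0,0,0,0,0],[0,0,0,0,0,0]]])

```text
t: 5.77
tool_pos: [0.5226, -0.0223, 0.0553]
orientation: [2.853, 1.315, 0.0]
force: [-0.7, -0.4, 0.1]
opening: 0.0005
gripper_force: 0.0
```

```bash
python3 -c "
from h import *
import pickle
pickle.dump(eyes.camera_model('wrist'),open('m5.pkl','wb'))
look('pics/w5.png')"
```

```text
5.7667 [ 0.5226211  -0.02232085  0.05530904] [-90.   18.5] [-0.7 -0.4  0.1]
grip dark at a = [(np.float64(46.0), np.float64(-0.54)), (np.float64(47.0), np.float64(-0.53)), (np.float64(48.0), np.float64(-0.55)), (np.float64(49.0), np.float64(-0.52)), (np.float64(52.0), np.float64(-0.51))]
```

View pics/w5.png

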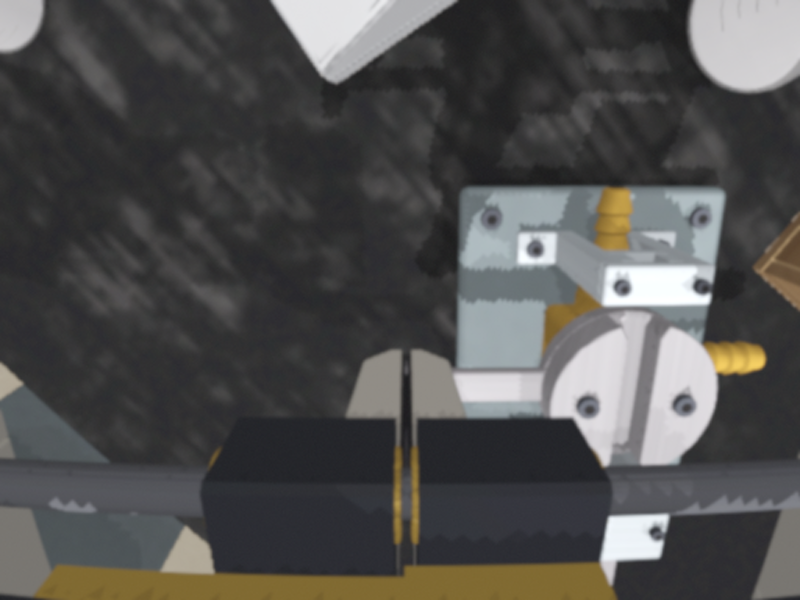

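The lever has moved: the slot now runs from about (640,318) to (625,448), the disc screws are at (588,405)/(684,405), and the guide screws are at (622,287)/(702,287).

```bash
python3 - <<'E'
from h import *
import pickle
m=pickle.load(open("m5.pkl","rb"))
W=lambda u,v,z: S(onz(m,u/1.5625,v/1.5625,z))
for n,u,v,z in [('ds1',588,405,.078),('ds2',684,405,.078),('g1',622,287,.086),('g2',702,287,.086),('disc',630,384,.076),('armT1',455,370,.06),('armT2',545,370,.06),('armB1',465,401,.06),('armB2',542,401,.06),('slotLfar',627,320,.076),('slotLnear',609,440,.076),('slotRfar',659,322,.076),('slotRnear',645,445,.076)]: print(n,W(u,v,z))
E
```

```text
ds1 [-19.4   0.7]
ds2 [19.5 -0.3]
g1 [-15.5  50.8]
g2 [13.3 50.6]
disc [-2.9  8.4]
armT1 [-69.7   7.6]
armT2 [-32.2   7.1]
armB1 [-65.1  -6.9]
armB2 [-32.3  -7.4]
slotLfar [-7.6 35. ]
slotLnear [ -8.1 -16.7]
slotRfar [ 4.9 34. ]
slotRnear [  7.4 -19.6]
```

>>> arm_command(deltas=[[[0.65,0.76,0,0,0,0],[0,0,2.5,0,0,0],[0,0,2.5,0,0,0],[0,0,2.5,0,0,0],[-1.3,-3.54,0,0,0,0],[-1.3,-3.54,0,0,0,0],[-1.3,-3.54,0,0,0,0],[-1.3,-3.54,0,0,0,0],[-1.3,-3.54,0,0,0,0],[-1.3,-3.54,0,0,0,0],[-1.35,-3.54,0,0,0,0],[0,0,0,0,0,0]]])

```text
t: 6.82
tool_pos: [0.4358, -0.2677, 0.1305]
orientation: [2.854, 1.308, -0.002]
force: [0.1, 1.0, 0.7]
opening: 0.0004
gripper_force: 0.0
```

>>> arm_command(deltas=[[[0,0,0,0,0,0],[0,0,0,0,0,0],[0,0,0,0,0,0]]])

```text
t: 7.07
tool_pos: [0.4382, -0.2611, 0.1301]
orientation: [-2.852, -1.317, -0.0]
force: [-0.0, 0.4, -0.2]
opening: 0.0008
gripper_force: 0.0
```

```bash
python3 -c "
from h import *
look('pics/w6.png')"
```

```text
7.0667 [ 0.43816486 -0.2611321   0.13013543] [  -0.5 -218.5] [-0.   0.4 -0.2]
grip dark at a = []
```

View pics/w6.png

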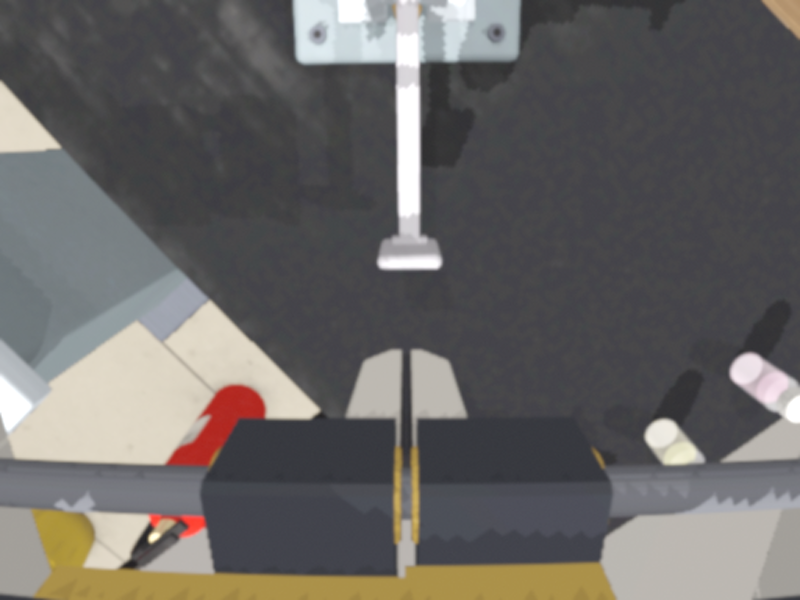

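>>> arm_command(deltas=[[[0,0,-2.5,0,0,0],[0,0,-2.5,0,0,0],[0,0,-2.5,0,0,0],[0,0,0,0,0,0],[0,0,0,0,0,0],[0.52,0.61,0,0,0,0],[0.52,0.61,0,0,0,0],[0.32,0.38,0,0,0,0],[0.32,0.38,0,0,0,0],[0.32,0.38,0,0,0,0],[0.32,0.38,0,0,0,0],[0.32,0.38,0,0,0,0]]])

```text
t: 8.12
tool_pos: [0.4643, -0.231, 0.0556]
orientation: [2.852, 1.315, 0.0]
force: [-1.1, -1.6, 0.1]
opening: 0.0005
gripper_force: 0.8
```

>>> arm_command(deltas=[[[0.32,0.38,0,0,0,0],[0.32,0.38,0,0,0,0],[0.32,0.38,0,0,0,0],[0.32,0.38,0,0,0,0],[0,0,0,0,0,0],[0,0,0,0,0,0]]])

```text
t: 8.62
tool_pos: [0.4767, -0.2155, 0.055]
orientation: [-2.852, -1.316, -0.0]
force: [-0.5, -0.0, 0.3]
opening: 0.0007
gripper_force: 0.0
```

```bash
python3 -c "
from h import *
look('pics/w7.png')"
```

```text
8.6167 [ 0.47672192 -0.21545455  0.05499157] [  -0.5 -158.7] [-0.5 -0.   0.3]
grip dark at a = [(np.float64(83.0), np.float64(-0.52)), (np.float64(88.0), np.float64(-0.54)), (np.float64(88.0), np.float64(-0.53)), (np.float64(90.0), np.float64(-0.6)), (np.float64(90.0), np.float64(-0.55))]
```

>>> arm_command(deltas=[[[0.39,0.46,0,0,0,0],[0.39,0.46,0,0,0,0],[0.39,0.46,0,0,0,0],[0.39,0.46,0,0,0,0],[0.39,0.46,0,0,0,0],[0.39,0.46,0,0,0,0],[0.39,0.46,0,0,0,0],[0.39,0.46,0,0,0,0],[0.39,0.46,0,0,0,0]]])

```text
t: 9.42
tool_pos: [0.5121, -0.174, 0.0552]
orientation: [-2.853, -1.315, 0.0]
force: [-2.6, -0.2, -0.5]
opening: 0.0004
gripper_force: 0.9
```

>>> arm_command(deltas=[[[0.13,0.15,0,0,0,0],[0.13,0.15,0,0,0,0],[0.13,0.15,0,0,0,0],[0.13,0.15,0,0,0,0]]])

```text
t: 9.75
tool_pos: [0.517, -0.1685, 0.0553]
orientation: [2.853, 1.315, -0.0]
force: [-1.2, -0.7, 0.2]
opening: 0.0003
gripper_force: 0.8
```

>>> arm_command(deltas=[[[0.1,0.11,0,0,0,0],[0.1,0.11,0,0,0,0],[0,0,0,0,0,0]]])

```text
t: 10.0
tool_pos: [0.5191, -0.1663, 0.0553]
orientation: [2.853, 1.315, 0.001]
force: [-0.6, 0.8, -0.6]
opening: 0.0001
gripper_force: 0.2
```

>>> arm_command(deltas=[[[0.06,0.08,0,0,0,0],[0,0,0,0,0,0]]])

```text
t: 10.17
tool_pos: [0.5197, -0.1656, 0.0553]
orientation: [2.853, 1.315, 0.0]
force: [-1.0, -0.7, -0.9]
opening: 0.0003
gripper_force: 0.4
```

>>> arm_command(deltas=[[[0.06,0.08,0,0,0,0],[0,0,0,0,0,0]]])

```text
t: 10.33
tool_pos: [0.5203, -0.1649, 0.0553]
orientation: [2.853, 1.315, 0.0]
force: [-0.0, -0.0, -0.1]
opening: 0.0003
gripper_force: 0.5
```

>>> arm_command(deltas=[[[0.06,0.08,0,0,0,0],[0,0,0,0,0,0]]])

```text
t: 10.5
tool_pos: [0.5205, -0.1646, 0.0553]
orientation: [2.852, 1.315, -0.001]
force: [-2.9, -4.3, 0.1]
opening: 0.0006
gripper_force: 2.4
```

>>> arm_command(deltas=[[[0.05,0.06,0,0,0,0],[0,0,0,0,0,0],[0,0,0,0,0,0]]])

```text
t: 10.75
tool_pos: [0.5205, -0.1646, 0.0553]
orientation: [2.852, 1.314, -0.003]
force: [-5.4, -7.3, 0.8]
opening: 0.0004
gripper_force: 4.1
```

>>> arm_command(deltas=[[[-1,-1.15,0,0,0,0],[0,0,2.5,0,0,0],[0,0,2.5,0,0,0],[0,0,2.5,0,0,0],[0.44,3.31,0,0,0,0],[0.44,3.31,0,0,0,0],[0.44,3.31,0,0,0,0],[0.44,3.31,0,0,0,0],[0.44,3.31,0,0,0,0],[0,0,0,0,0,0],[0,0,0,0,0,0],[0,0,0,0,0,0]]])

```text
t: 11.75
tool_pos: [0.5333, -0.0093, 0.1303]
orientation: [2.852, 1.317, 0.0]
force: [-0.3, 0.5, -1.0]
opening: 0.0005
gripper_force: 0.0
```

```bash
python3 -c "
from h import *
import pickle
pickle.dump(eyes.camera_model('wrist'),open('m8.pkl','wb'))
look('pics/w8.png')"
```

```text
11.75 [ 0.53331109 -0.00931242  0.1303088 ] [-90.2  35.3] [-0.3  0.5 -1. ]
grip dark at a = [(np.float64(37.0), np.float64(-0.59)), (np.float64(37.0), np.float64(-0.54)), (np.float64(38.0), np.float64(-0.61)), (np.float64(38.0), np.float64(-0.6)), (np.float64(38.0), np.float64(-0.57))]
```

View pics/w8.png

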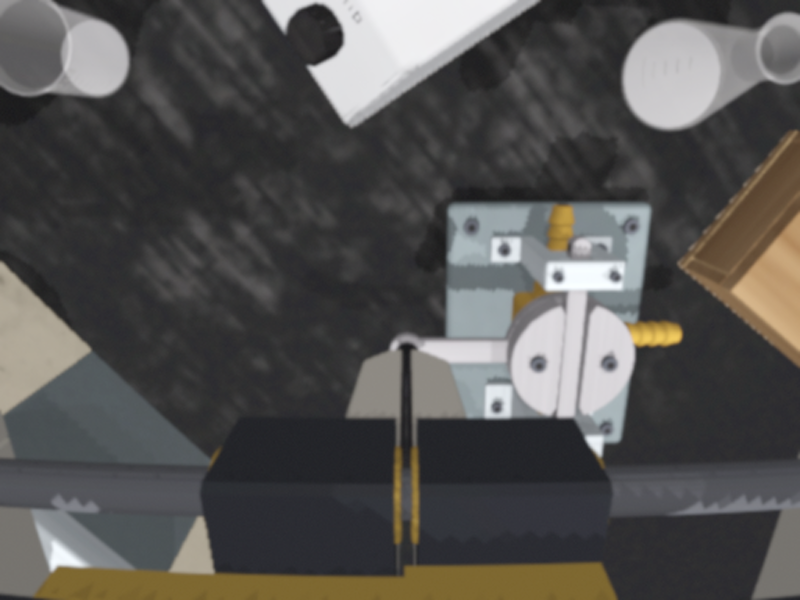

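The bar lies in the slot, with its nose showing beyond the short guide at (583,247). Next I'll lower beside the grip and press it gently.

>>> arm_command(deltas=[[[0,0,-2.5,0,0,0],[0,0,-2.5,0,0,0],[0,0,-2.5,0,0,0],[0,0,0,0,0,0],[0,0,0,0,0,0],[-0.3,-0.36,0,0,0,0],[-0.3,-0.36,0,0,0,0],[-0.25,-0.3,0,0,0,0],[0,0,0,0,0,0]]])

```text
t: 12.55
tool_pos: [0.5253, -0.0205, 0.0567]
orientation: [2.852, 1.314, 0.003]
force: [0.8, -0.3, -0.3]
opening: 0.0006
gripper_force: 0.0
```

>>> arm_command(deltas=[[[-0.13,-0.15,0,0,0,0],[-0.13,-0.15,0,0,0,0],[0,0,0,0,0,0]]])

```text
t: 12.8
tool_pos: [0.5221, -0.0228, 0.0555]
orientation: [2.853, 1.315, 0.0]
force: [-0.3, 0.2, 0.6]
opening: 0.0006
gripper_force: 0.0
```

>>> arm_command(deltas=[[[-0.1,-0.11,0,0,0,0],[0,0,0,0,0,0]]])

```text
t: 12.97
tool_pos: [0.5211, -0.0236, 0.0553]
orientation: [-2.853, -1.315, -0.0]
force: [-0.3, 0.1, 0.2]
opening: 0.0007
gripper_force: 0.1
```

>>> arm_command(deltas=[[[-0.1,-0.11,0,0,0,0],[0,0,0,0,0,0]]])

```text
t: 13.13
tool_pos: [0.5201, -0.0248, 0.0553]
orientation: [-2.853, -1.315, -0.0]
force: [-0.2, -0.4, -0.2]
opening: 0.0009
gripper_force: 0.2
```

>>> arm_command(deltas=[[[-0.1,-0.11,0,0,0,0],[0,0,0,0,0,0]]])

```text
t: 13.3
tool_pos: [0.519, -0.026, 0.0552]
orientation: [-2.853, -1.315, 0.0]
force: [-0.7, 0.4, -0.2]
opening: 0.0004
gripper_force: 0.2
```

>>> arm_command(deltas=[[[-0.06,-0.08,0,0,0,0],[0,0,0,0,0,0]]])

```text
t: 13.47
tool_pos: [0.5184, -0.0267, 0.0552]
orientation: [-2.853, -1.315, 0.0]
force: [0.3, 1.2, 1.0]
opening: 0.0004
gripper_force: 0.2
```

>>> arm_command(deltas=[[[-0.06,-0.08,0,0,0,0],[0,0,0,0,0,0]]])

```text
t: 13.63
tool_pos: [0.5178, -0.0275, 0.0552]
orientation: [-2.853, -1.315, 0.0]
force: [0.7, 1.3, -0.1]
opening: 0.0003
gripper_force: 0.3
```

>>> arm_command(deltas=[[[-0.06,-0.08,0,0,0,0],[0,0,0,0,0,0]]])

```text
t: 13.8
tool_pos: [0.5174, -0.028, 0.0552]
orientation: [-2.853, -1.315, -0.001]
force: [1.4, 2.4, -0.3]
opening: 0.0003
gripper_force: 1.4
```

>>> arm_command(deltas=[[[-0.06,-0.08,0,0,0,0],[0,0,0,0,0,0]]])

```text
t: 13.97
tool_pos: [0.5171, -0.0283, 0.0553]
orientation: [-2.852, -1.315, -0.002]
force: [3.5, 5.7, -0.9]
opening: 0.0006
gripper_force: 3.0
```

It stops solid at about 6.5 N. I'll hold briefly, then back off and lift clear.

>>> arm_command(deltas=[[[0,0,0,0,0,0],[0,0,0,0,0,0],[0,0,0,0,0,0],[0,0,0,0,0,0],[0,0,0,0,0,0],[0,0,0,0,0,0]]])

```text
t: 14.47
tool_pos: [0.5172, -0.0283, 0.0553]
orientation: [-2.852, -1.315, -0.002]
force: [3.9, 6.4, -1.9]
opening: 0.0007
gripper_force: 2.9
```

>>> arm_command(deltas=[[[0.65,0.76,0,0,0,0],[0.65,0.76,0,0,0,0],[0,0,2.5,0,0,0],[0,0,3,0,0,0],[0,0,3,0,0,0],[0,0,3,0,0,0],[0,0,3,0,0,0],[0.4,-2.5,2,0,0,0],[0.4,-2.5,2,0,0,0],[0,-2.5,0,0,0,0],[0,0,0,0,0,0],[0,0,0,0,0,0]]])

```text
t: 15.47
tool_pos: [0.5381, -0.0895, 0.2402]
orientation: [2.854, 1.312, -0.0]
force: [-0.7, -0.6, 0.0]
opening: 0.0009
gripper_force: 0.0
```

>>> arm_command(deltas=[[[0,-2.5,0,0,0,0],[0,-2.5,0,0,0,0],[0,0,0,0,0,0],[0,0,0,0,0,0],[0,0,0,0,0,0]]], gripper=1)

```text
t: 15.88
tool_pos: [0.5376, -0.1375, 0.2396]
orientation: [-2.852, -1.315, 0.001]
force: [-0.3, 0.9, 0.2]
opening: 0.0293
gripper_force: 0.0
```

```bash
python3 -c "
from h import *
import pickle
pickle.dump(eyes.camera_model('wrist'),open('m9.pkl','wb'))
look('pics/w9.png')"
```

```text
15.8833 [ 0.53762047 -0.13751866  0.23958216] [ -4.2 -59.9] [-0.3  0.9  0.2]
grip dark at a = [(np.float64(58.0), np.float64(0.49)), (np.float64(59.0), np.float64(0.4)), (np.float64(59.0), np.float64(0.41)), (np.float64(59.0), np.float64(0.42)), (np.float64(59.0), np.float64(0.44))]
```

View pics/w9.png

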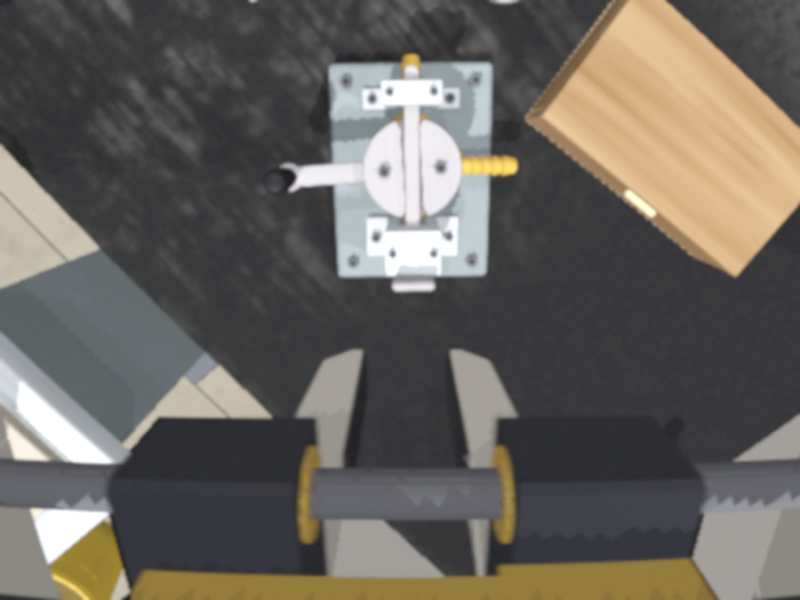

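The thumb plate sits against the guide with its rear edge at about row 291. The bar runs right through, with its nose at (411,70), and the lever is at about a = -0.05. I'll check the travel and stand position, then hand in.

```bash
python3 - <<'E'
from h import *
import pickle
m=pickle.load(open("m9.pkl","rb"))
W=lambda u,v,z: S(onz(m,u/1.5625,v/1.5625,z))
for n,u,v,z in [('plate',414,291,.096),('g1',390,91,.086),('g2',433,91,.086),('b1',392,253,.086),('b2',434,253,.086),('c1',330,64,.015),('c2',492,64,.015),('c3',338,277,.015),('c4',487,276,.015),('nose',411,66,.068)]: print(n,W(u,v,z))
E
```

```text
plate [  1.1 -82.2]
g1 [-14.1  50.3]
g2 [13.8 50.2]
b1 [-14.2 -57.3]
b2 [ 15.3 -57.4]
c1 [-62.3  76.5]
c2 [62.7 75.8]
c3 [-63.  -94.2]
c4 [ 64.8 -94.1]
nose [-0.3 67.8]
```

The plate reads -82 mm and the nose +68 mm, so the bar is fully home, and the stand has not moved.

```bash
python3 -c "
from plant import ticket
print(ticket.close_job())"
```

```text
the job is handed in; nothing more can be done
None
```

The valve is locked and handed in: the bar is fully home, the lever stopped solid under a press of about 7 N, and the stand and glassware were not disturbed (the first lever push passed over the grip without moving it).

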